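# Close up and start the bench flat lap

## Robot

A 6-joint arm with a two-finger parallel gripper is mounted at the origin on the work surface. World frame = base frame: x ahead of the robot, y to its left, z up, the work surface at z = 0. Lengths are in mm, angles in rad, forces in N, time in s.
With the tool pointing down it reaches from about 325 to 900 mm from the base axis. Payload 6.1 kg.
Tool frame: the origin (TCP) lies between the finger pads; the fingertips stand 14 mm ahead of it and the grasp point (between the pads) lies 5 mm behind it; x points along the fingers, y is the direction in which the jaws open and shut, and the axes are right-handed (so a half turn about x gives the same grasp; the last joint's range is limited). The gripper opens to 85 mm and grips with 20 to 120 N. Pads are 22 mm wide; open, the fingers measure 114 mm over their backs; the gripper's body (76 mm by 85 mm) begins 54 mm behind the grasp point. The pads swing forward as they close: fully open they stand 13 mm farther back than shut.
Start: joints at [-1.283, 0.22, 1.526, -0, 1.395, -0.126], TCP at [251.299, -572.245, 245.3] pointing down, gripper open.
Joint ranges: [-2.98, 2.98], [-0.91, 2.08], [0.09, 2.57], [-1.24, 4.39], [0.2, 2.65], [-2.68, 2.68]. Speed limits (rad/s): [2.57, 2.57, 3.01, 3.14, 3.14, 3.14].

## Interface

Orientations are given as a unit quaternion [x, y, z, w].
In Python, from plant import bot gives the robot as it stands.
- The arm moves only by the tool servo_tool, never from a script. Its argument "increments" is a list of rows, each an object of numbers: "x", "y", "z": the shift along the tool's x, y, z in m; "rx", "ry", "rz": the turn, a rotation vector about the tool's x, y, z in rad. In form: [{"x": .., "y": .., "z": .., "rx": .., "ry": .., "rz": ..}, ...]. A call has 1 to 12 rows; each row shifts and turns the pose as measured when the row begins, along the tool's axes as they then stand; what a row does not reach is not made up. A row lasts 1/12 s, in which the tool goes at most 41.7 mm and 7.16 degrees, less where a joint would pass 70% of its speed; a pose out of reach is approached as far as the arm can. A call is refused whole if a number of a shift passes 0.0417 or a number of a turn 0.125, either way. A call with a gripper value outside its range is refused whole. "claw" is the finger opening in m, from 0 to 0.0854, set as the call begins (left out, the last holds). The fingers move at their own pace and stop on an object; "squeeze" is the grip in N (left out, the last holds). Time passes only in rows, so rows that do not move let the fingers close. It gives the time, the measured TCP pose, the force and the opening at its end, in the units of the state.
- bot.get_state(): the state, without advancing time (a new reading comes with each control period).
- bot.snapshot(name): name is "scene" or "top" or "wrist"; returns the picture (480x640x3 uint8, red, green, blue); there is no depth.
- bot.camera_params(name): a dict with "mtx" (3x3 intrinsics, pixels), "extrinsics" (4x4, takes a point from camera to world coordinates); the wrist camera has in their place "tool_from_camera" (4x4, takes a point from camera to tool coordinates, whose origin is the TCP and whose axes are the tool frame's). Camera axes: x right, y down, z forward; pixel columns grow to the right and rows downward; lengths in mm; the calibration is good to about 2 mm. A picture is of the moment at which its call begins: read the wrist's pose just before it. camera_params takes no time and is no camera call.
- bot.close_job(): hands the job in, once; it reports no verdict.
Trained networks look in the newest picture that a camera, given by its name, has taken for a name from the list of things; names that differ only in an ending like _2 or _b are one class to them, and where a whole thing is asked for, a point or a joint stands for the part that bears it (a point fixed in the world has none). Each returns a list of dicts, best first, with "confidence" (0 to 1); they miss things now and then, are a little off and sometimes report something else, mostly with a low value. They report only what shows in the picture. A call takes as long as a camera call. They do not tell look-alikes from the thing itself.
- bot.boxes_of(camera, name): "bbox" ([left, top, right, bottom] in pixels, round what is visible of it).
- bot.place_of(camera, name): "location" ([column, row] in pixels: a listed point, or the origin of a listed thing).
The state is a dict: "time": time; "joint_positions": joint angles; "dq": joint speeds; "joint_efforts": joint torques, N m; "position": TCP position; "tcp_rot": TCP orientation; "force": force on the tool from outside, world axes, zero at the start; "ft_torque": the same for the moment, N m; "finger_gap": finger opening in mm.
Only numpy, scipy, OpenCV 4.12 (cv2) and the standard library are available. Lean on these libraries where they do the work, as an engineer would, in place of code of your own. Each camera call takes 0.05 s, during which the arm holds its last target. There are 200 camera calls.

## Task

The gears of the flat lap have just been serviced: shut its open gear cover, then with the T-key turn the cover's slotted captive screw clockwise to its stop so that the cover is locked. Hang the T-key back in the hole of its wooden block, and only then start the machine: push the flat start button fully down and let it spring back. Leave the mushroom-shaped stop button and the other things on the bench alone.

Things in the scene. Friction and masses are not known exactly. Their poses are not given: they have to be found in the camera images.
- lap: The flat lap: grey cast base fixed to the bench, 250 mm deep (x), 400 mm wide (y), 92 mm high. Origin: centre of its underside; x points away from the worker (robot), y left, z up. Left half: a round splash pan, 190 mm across, centre y = +100 mm, rim 132 mm and nut 138 mm above the bench. Right half: a gear pit, centre y = -110 mm, with the cover over it.
- cover (a joint): Opening angle of the gear cover, rad: 0 shut (level, on its stop), starts 0.7 to 1.1, at most 1.3. Steel sheet, 228 mm from hinge to free edge, 156 mm wide, 4 mm thick, 20 mm turned-down edges. Hinged along its far edge, it opens up and away from the worker. Stiff hinge: it stays where left and closes under 1 to 3 N pushed on the outer face near the free edge.
- cover_hinge (a point): Point on the cover's hinge axis at mid width, 116 mm above the bench, 4 mm below the outer face of the shut cover. Its axes turn with the cover: y along the hinge axis (lap's left), x from free edge to hinge, z out of the outer face. Shut, they equal the lap's axes.
- cover_edge (a point): Middle of the cover's free edge, on its outer face: 228 mm from the hinge axis along -x and 4 mm along z of the cover's axes. Axes as cover_hinge.
- screw (a joint): Turn of the captive quarter-turn screw, rad, clockwise seen from above: starts 0 to 0.25 (open), stop at 1.4 (locked; counts beyond 1.2). At 0 its slot lies along the cover's x, at 1.4 nearly across. Friction of 0.12 N m holds it where it is left.
- screw_slot (a point): Centre of the slot's mouth on top of the screw's head; x along the slot, z out of the head; turns with the screw. Dark round steel head, 48 mm across, 16 mm high; slot 34 mm long, 10 mm wide, 13 mm deep. In the cover's axes (from cover_hinge) it lies at x -186, y 0, z +20 mm: 136 mm above the bench with the cover shut.
- key: Steel T-key, loose, about 0.16 kg. Origin: middle of the blade's lower edge; z up the shank, x along T-bar and blade, y across. Blade 30 (x) by 5 mm (y), lower edge rounded, up to z = 25; shank 14 mm across; T-bar 90 (x) by 16 mm (y), z = 64 to 86 mm. It starts hanging upright in the block, T-bar on the block's top, turned up to 1.2 rad from the block's x.
- block_hole (a point): Centre of the mouth of the round hole (40 mm across, 72 mm deep) in the top of the fixed wooden key block, which is 80 by 80 mm and 85 mm high. When the key hangs in it, the key's origin is 64 mm below this point. The block stands left or right of the lap, the start/stop station on the other side.
- station: The start/stop station, a grey plastic box with a metal top plate fixed to the bench, 90 mm (x) by 130 mm (y) by 58 mm high. Origin: centre of its underside. Two black push buttons in steel collars stand on top, on its y axis: the flat start button at y = +31 mm, the mushroom stop button at y = -31 mm.
- start (a joint): Travel of the flat start button in m, downward: 0 released, 0.007 fully down. Spring: starts to move at about 1.5 N, fully down at 5 N; springs back by itself. Counts as fully down beyond 0.0058.
- start_top (a point): Centre of the top of the start button, 81 mm above the bench when released. Flat black cylinder 32 mm across, standing 11 mm proud of a 48 mm collar that is 12 mm high.
- stop (a joint): Travel of the stop button in m: 0 released, 0.006 down. Not to be pressed.
- stop_top (a point): Centre of the domed top of the stop button, 99 mm above the bench. Black mushroom head 42 mm across, 62 mm from the start button.
- cuff: Bystander: an open copper cuff bracelet, 60 mm across and 24 mm high, standing on its edge round its origin (centre of its underside), to one side of the lap.
- dish: Bystander: a small white dish of stones, 112 mm across and 34 mm high; origin at the centre of its underside; to the other side of the lap.
There are look-alikes about, which are no part of the job. Several things have the shape of the key; the one meant has the colours described above.

How it is judged (in metres and radians):
On the way, in this order (a step that is already met when the one before it is completed fails the run):
1. the gear cover is shut (value of joint cover below 0.05 rad), for 0.2 s.
2. the T-key's blade stands in the slot of the captive screw (value of joint cover below 0.05 rad and z of key in the frame of screw_slot below -0.007 m and horizontal distance between key and screw_slot below 0.007 m and angle between key's own z axis and vertical below 0.15 rad), for 0.1 s.
3. the screw has been turned clockwise to its locked position with the key's blade in its slot (all of step 2 and value of joint screw above 1.2 rad), for 0.1 s.
4. the T-key hangs in the hole of its block again (horizontal distance between key and block_hole below 0.012 m and z of key in the frame of block_hole between -0.071 and -0.057 m and angle between key's own z axis and vertical below 0.1 rad), for 0.2 s.
5. the start button is pushed fully down (value of joint start above 0.0058 m), for 0.1 s.
At the end, for the whole second after the job is handed in: The cover is shut (within 0.05 rad), the screw is locked (beyond 1.2 of its 1.4 rad), the T-key hangs at rest and upright (within 0.1 rad) in the block's hole (within 12 mm of its axis, T-bar down on the block within 7 mm), and both buttons are released (within 1 mm) (all of step 4 and value of joint cover below 0.05 rad and value of joint screw above 1.2 rad and linear speed of key below 0.02 m/s and value of joint each of start, stop below 0.001 m); the robot touches nothing.
It fails at once if the start button is pushed while the cover is open, the screw unlocked or the T-key out of its block (value of joint start above 0.002 m and not (value of joint cover below 0.05 rad and value of joint screw above 1.2 rad and horizontal distance between key and block_hole below 0.012 m and z of key in the frame of block_hole between -0.071 and -0.057 m and angle between key's own z axis and vertical below 0.1 rad)).
It fails at once if the stop button is pushed (value of joint stop above 0.002 m).
It fails at once if the cuff or the dish is moved by more than 25 mm (distance of any of cuff, dish from where it was at the start of the episode above 0.025 m).
It also fails if it takes over 72 s, if anything falls off the work surface, if the arm or the gripper's body presses on something with over 40 N, if the wrist force passes 120 N, or if a joint passes its speed limit or range.

## Working session

There is one attempt and no reset: what is moved stays moved. The work goes in short steps, Python scripts to look and compute and a tool call to move; the robot and the scene stay as the last step left them, time stands still between calls to the robot, and variables do not carry over. Pictures are saved under pics/ and viewed, about 8 in all and at most 12, crops included, and the job is handed in when it is done.

Besides the shell and the picture viewer there is one more tool, called after "Emit:" as a command line: name --argument value ..., lists and objects as JSON in quotes. servo_tool: Moves the arm, as the interface text tells. Its arguments: {"type":"object","properties":{"increments":{"type":"array","items":{"type":"object","properties":{"x":{"type":"number"},"y":{"type":"number"},"z":{"type":"number"},"rx":{"type":"number"},"ry":{"type":"number"},"rz":{"type":"number"}}}},"claw":{"type":"number"},"squeeze":{"type":"number"}},"required":["increments"]}

```bash
mkdir -p pics; cat > h.py <<'E'
import numpy as np, cv2, json
from scipy.spatial.transform import Rotation as R
from plant import bot
def cam(n):
    p=bot.camera_params(n); K=np.array(p["mtx"])
    if "extrinsics" in p: return K,np.array(p["extrinsics"])
    s=bot.get_state(); T=np.eye(4); T[:3,:3]=R.from_quat(s["tcp_rot"]).as_matrix(); T[:3,3]=s["position"]
    return K,T@np.array(p["tool_from_camera"])
def ray(c,px):
    K,T=c; d=T[:3,:3]@np.linalg.solve(K,[px[0],px[1],1.]); return T[:3,3],d
def at_z(c,px,z):
    o,d=ray(c,px); return o+d*(z-o[2])/d[2]
def proj(c,P):
    K,T=c; q=T[:3,:3].T@(np.asarray(P,float)-T[:3,3]); q=K@q; return q[:2]/q[2]
def tri(c1,p1,c2,p2):
    o1,d1=ray(c1,p1);o2,d2=ray(c2,p2)
    A=np.c_[d1,-d2]; s=np.linalg.lstsq(A,o2-o1,rcond=None)[0]
    a=o1+s[0]*d1;b=o2+s[1]*d2; return (a+b)/2,np.linalg.norm(a-b)
def save(n,img): cv2.imwrite("pics/"+n+".png",np.ascontiguousarray(img[:,:,::-1]))
E
python3 - <<'E'
from h import *
np.set_printoptions(precision=1,suppress=True)
ims={n:bot.snapshot(n) for n in("scene","top")}
for n in ims: save(n,ims[n]); print(n,cam(n)[1][:3].tolist())
H={"lap":0,"cover_hinge":116,"cover_edge":None,"screw_slot":None,"key":21,"block_hole":85,"station":0,"start_top":81,"stop_top":99,"cuff":0,"dish":0}
for k,z in H.items():
    for n in ims:
        for r in bot.place_of(n,k)[:4]:
            print(k,n,np.round(r["location"],1),round(r["confidence"],2),at_z(cam(n),r["location"],z) if z is not None else "")
print(bot.get_state())
print(bot.camera_params("wrist"))
E
```

```text
scene [[-0.7408072940179273, 0.5664957572925329, -0.3609530580274887, 864.0217334804898], [0.671688408671536, 0.6297465206245182, -0.39019738776369656, 328.08818012650823], [0.0062637677268274645, -0.5315090561136966, -0.8470294495960525, 823.441721395781]]
top [[-0.02833760189243595, -0.9971759983613886, 0.06954860610360164, 494.43615684894746], [-0.9995515973349471, 0.02894095297433059, 0.007682805873722085, -6.4056693614017055], [-0.009673912556020178, -0.06929970802900767, -0.9975489791899708, 1059.202021149938]]
lap scene [297.2 282.9] 0.61 [626.6  -0.7   0. ]
lap top [313.4 218.5] 0.55 [618.9   6.8   0. ]
cover_hinge scene [213.7 256.9] 0.63 [740.3 -98.5 116. ]
cover_hinge top [124.4 277.1] 0.72 [498.7 386.2 116. ]
cover_hinge top [365.8 149.4] 0.57 [ 742.9 -104.7  116. ]
cover_edge scene [249.9 148.4] 0.82 
cover_edge top [381.3 191.9] 0.58 
screw_slot scene [233.  170.4] 0.6 
screw_slot top [372.8 176.1] 0.78 
key scene [291.9 144.4] 0.65 [ 393.6 -292.3   21. ]
key top [480.2 259.4] 0.86 [ 515.6 -356.    21. ]
key top [456.5 320.1] 0.77 [ 385.5 -297.9   21. ]
block_hole scene
[... 817 characters left out ...]
 0.85 [ 647.  -371.1    0. ]
{'time': 1.2, 'joint_positions': array([-1.3,  0.2,  1.5, -0. ,  1.4, -0.1]), 'dq': array([ 0.,  0., -0., -0.,  0.,  0.]), 'joint_efforts': array([  0. , -49.7, -39. ,  -0. ,   0. ,  -0. ]), 'position': array([ 251.3, -572.2,  245.3]), 'tcp_rot': array([-0.7, -0.1,  0.7, -0.1]), 'force': array([-0.9,  0.1,  0.3]), 'ft_torque': array([ 0., -0.,  0.]), 'finger_gap': 85.42522341801426}
{'mtx': array([[351.1,   0. , 317.7],
       [  0. , 351.1, 233.7],
       [  0. ,   0. ,   1. ]]), 'tool_from_camera': array([[  -0. ,   -0.3,    0.9, -128.1],
       [   1. ,    0. ,    0. ,    0.3],
       [  -0. ,    0.9,    0.3,  -80.8],
       [   0. ,    0. ,    0. ,    1. ]])}
```

View pics/scene.png

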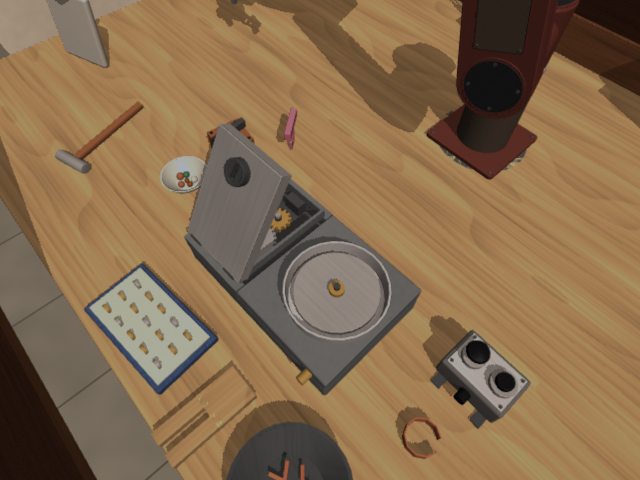

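View pics/top.png

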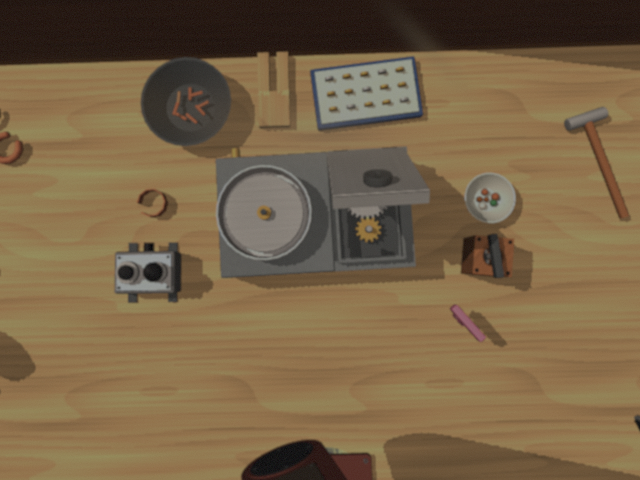

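The top view shows the lap in the middle with its cover open (edge ≈ (381,192)). The block and the steel key are at (492,257), with a pink look-alike at (467,322). The station is on the left, with the flat button at (126,272) and the mushroom at (154,272). Next I work out the cover geometry and the tool axes.

```bash
cat >> h.py <<'E'
def tool():
    s=bot.get_state(); return s,R.from_quat(s["tcp_rot"]).as_matrix(),np.array(s["position"])
def go(P):
    s,M,p=tool(); return np.round(M.T@(np.array(P)-p),1)
E
python3 - <<'E'
from h import *
np.set_printoptions(precision=3,suppress=True)
a,b=cam("scene"),cam("top")
for k,p,q in[("hinge",[213.7,256.9],[365.8,149.4]),("edge",[249.9,148.4],[381.3,191.9]),("slot",[233,170.4],[372.8,176.1]),("start",[507.4,383.7],[124.7,272.9]),("stop",[479.8,347.1],[149.5,272.7]),("hole",[230.5,129.7],[491.5,258.5])]:
    print(k,*tri(a,p,b,q))
for q in ([222,276],[412,267],[217,156]): print(at_z(b,q,92))
print(tool()[1],go([700,-50,360]))
E
```

```text
hinge [ 741.595 -103.188  112.137] 5.8254498318895775
edge [ 620.452 -105.429  312.897] 2.8305349389710717
slot [655.107 -99.119 291.483] 8.469531476290348
start [506.948 406.001  69.992] 2.731211934058096
stop [506.82  338.054 106.783] 2.5838188644107856
hole [ 517.126 -351.77   106.982] 5.622650839181834
[495.347 195.848  92.   ]
[ 502.67  -192.666   92.   ]
[744.826 202.665  92.   ]
[[-0.     0.402 -0.916]
 [ 0.    -0.916 -0.402]
 [-1.    -0.     0.   ]] [-114.7 -297.7 -620.8]
```

Emit:
servo_tool --claw 0 --squeeze 40 --increments '[{"x":-0.039,"rx":0.1033},{"x":-0.039,"rx":0.1033},{"x":-0.039,"rx":0.1033},{"x":-0.039,"rx":0.1033},{"y":-0.029,"z":-0.024},{"y":-0.029,"z":-0.024},{"y":-0.029,"z":-0.024},{"y":-0.029,"z":-0.024},{"y":-0.029,"z":-0.024},{"y":-0.029,"z":-0.024},{"y":-0.029,"z":-0.024},{"y":-0.029,"z":-0.024}]'

```text
validation failed for argument at $.in...
```

Emit:
servo_tool --claw 0 --squeeze 40 --increments '[{"x":-0.039,"y":0,"z":0,"rx":0.103,"ry":0,"rz":0},{"x":-0.039,"y":0,"z":0,"rx":0.103,"ry":0,"rz":0},{"x":-0.039,"y":0,"z":0,"rx":0.103,"ry":0,"rz":0},{"x":-0.039,"y":0,"z":0,"rx":0.103,"ry":0,"rz":0},{"x":0,"y":-0.029,"z":-0.024,"rx":0,"ry":0,"rz":0},{"x":0,"y":-0.029,"z":-0.024,"rx":0,"ry":0,"rz":0},{"x":0,"y":-0.029,"z":-0.024,"rx":0,"ry":0,"rz":0},{"x":0,"y":-0.029,"z":-0.024,"rx":0,"ry":0,"rz":0},{"x":0,"y":-0.029,"z":-0.024,"rx":0,"ry":0,"rz":0},{"x":0,"y":-0.029,"z":-0.024,"rx":0,"ry":0,"rz":0}]'

```text
time: 2.03
position: [398.2, -400.6, 408.1]
tcp_rot: [0.707, -0.012, -0.707, -0.012]
force: [0.4, -1.0, -0.5]
finger_gap: -0.3
```

Emit:
servo_tool --increments '[{"x":0,"y":-0.029,"z":-0.024,"rx":0,"ry":0,"rz":0},{"x":0,"y":-0.029,"z":-0.024,"rx":0,"ry":0,"rz":0},{"x":0,"y":-0.029,"z":-0.024,"rx":0,"ry":0,"rz":0},{"x":0,"y":-0.029,"z":-0.024,"rx":0,"ry":0,"rz":0},{"x":0,"y":-0.029,"z":-0.024,"rx":0,"ry":0,"rz":0},{"x":0,"y":-0.029,"z":-0.024,"rx":0,"ry":0,"rz":0},{"x":0,"y":-0.029,"z":-0.024,"rx":0,"ry":0,"rz":0},{"x":0,"y":-0.029,"z":-0.024,"rx":0,"ry":0,"rz":0},{"x":0,"y":-0.029,"z":-0.024,"rx":0,"ry":0,"rz":0},{"x":0,"y":-0.029,"z":-0.024,"rx":0,"ry":0,"rz":0},{"x":0,"y":-0.029,"z":-0.024,"rx":0,"ry":0,"rz":0},{"x":0,"y":-0.01,"z":-0.02,"rx":0,"ry":0,"rz":0}]'

```text
time: 3.03
position: [705.5, -58.1, 411.3]
tcp_rot: [0.709, -0.011, -0.705, -0.01]
force: [-0.1, 0.0, -0.6]
finger_gap: -0.2
```

```bash
python3 - <<'E'
from h import *
print(go([690,-52,327]), tool()[0]["joint_positions"], np.round(tool()[1],3).tolist())
E
```

```text
[84.2 -5.7 16.1] [-1.93280235e-01  3.80015913e-01  1.02648117e+00 -2.29571384e-04
  1.72917504e+00  1.40818116e+00] [[0.006, -0.031, -1.0], [-0.001, -1.0, 0.031], [-1.0, 0.001, -0.006]]
```

Emit:
servo_tool --increments '[{"x":0.03,"y":-0.006,"z":0.008,"rx":0,"ry":0,"rz":0},{"x":0.03,"y":0,"z":0.006,"rx":0,"ry":0,"rz":0},{"x":0.024,"y":0,"z":0.002,"rx":0,"ry":0,"rz":0},{"x":0.009,"y":0,"z":0.023,"rx":0,"ry":0,"rz":0},{"x":0.009,"y":0,"z":0.023,"rx":0,"ry":0,"rz":0},{"x":0.012,"y":0,"z":0.018,"rx":0,"ry":0,"rz":0},{"x":0.012,"y":0,"z":0.018,"rx":0,"ry":0,"rz":0},{"x":0.016,"y":0,"z":0.015,"rx":0,"ry":0,"rz":0},{"x":0.016,"y":0,"z":0.015,"rx":0,"ry":0,"rz":0}]'

```text
time: 3.78
position: [586.9, -43.1, 245.7]
tcp_rot: [0.714, -0.008, -0.7, -0.006]
force: [2.6, -0.3, 0.1]
finger_gap: 0.5
```

```bash
python3 - <<'E'
from h import *
s=bot.snapshot("scene"); save("s2",s[60:360,80:400])
print(bot.get_state()["position"],bot.get_state()["force"])
E
```

```text
[582.62415133 -42.30684829 241.11947139] [ 0.29055891  0.56441782 -2.97208967]
```

View pics/s2.png

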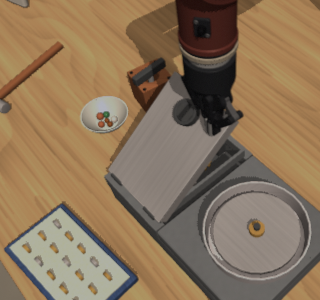

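The cover is closing under the fingertip. I keep following the arc and correct the drift in y.

Emit:
servo_tool --increments '[{"x":0.014,"y":0.008,"z":0.013,"rx":0,"ry":0,"rz":0},{"x":0.018,"y":0.002,"z":0.01,"rx":0,"ry":0,"rz":0},{"x":0.02,"y":0,"z":0.008,"rx":0,"ry":0,"rz":0},{"x":0.02,"y":0,"z":0.006,"rx":0,"ry":0,"rz":0},{"x":0.012,"y":0,"z":0.002,"rx":0,"ry":0,"rz":0},{"x":0.004,"y":0,"z":0,"rx":0,"ry":0,"rz":0}]'

```text
time: 4.33
position: [546.7, -51.7, 154.8]
tcp_rot: [0.714, -0.008, -0.7, -0.007]
force: [-0.1, 0.2, 1.1]
finger_gap: 0.1
```

Emit:
servo_tool --increments '[{"x":0.008,"y":0,"z":0,"rx":0,"ry":0,"rz":0},{"x":0.006,"y":0,"z":0,"rx":0,"ry":0,"rz":0},{"x":0.004,"y":0,"z":0,"rx":0,"ry":0,"rz":0},{"x":0,"y":0,"z":0,"rx":0,"ry":0,"rz":0}]'

```text
time: 4.67
position: [549.2, -51.9, 136.7]
tcp_rot: [0.714, -0.008, -0.7, -0.006]
force: [0.7, -0.7, 0.5]
finger_gap: -0.0
```

Emit:
servo_tool --increments '[{"x":0.002,"y":0,"z":0,"rx":0,"ry":0,"rz":0},{"x":0.002,"y":0,"z":0,"rx":0,"ry":0,"rz":0},{"x":0.002,"y":0,"z":0,"rx":0,"ry":0,"rz":0},{"x":0,"y":0,"z":0,"rx":0,"ry":0,"rz":0}]'

```text
time: 5.0
position: [550.8, -52.1, 135.0]
tcp_rot: [0.715, -0.008, -0.699, -0.006]
force: [-0.1, 0.2, -0.3]
finger_gap: 0.1
```

Emit:
servo_tool --increments '[{"x":0.003,"y":0,"z":0.001,"rx":0,"ry":0,"rz":0},{"x":0.003,"y":0,"z":0.001,"rx":0,"ry":0,"rz":0},{"x":0.003,"y":0,"z":0.001,"rx":0,"ry":0,"rz":0},{"x":0,"y":0,"z":0,"rx":0,"ry":0,"rz":0}]'

```text
time: 5.33
position: [551.8, -52.3, 135.2]
tcp_rot: [0.718, -0.008, -0.696, -0.005]
force: [-0.3, -0.3, -1.1]
finger_gap: 0.1
```

```bash
python3 - <<'E'
from h import *
np.set_printoptions(precision=3,suppress=True)
s,M,p=tool(); print(s["force"],p,s["joint_efforts"],M)
E
```

```text
[-0.285 -0.319 -1.059] [551.804 -52.302 135.206] [  0.037 -42.999 -36.246   0.018   0.032  -0.004] [[ 0.031 -0.019 -0.999]
 [-0.004 -1.     0.019]
 [-1.     0.004 -0.031]]
```

Emit:
servo_tool --increments '[{"x":0.006,"y":0,"z":0,"rx":0,"ry":0,"rz":0}]'

```text
time: 5.42
position: [553.2, -52.6, 133.4]
tcp_rot: [0.719, -0.008, -0.695, -0.005]
force: [-30.4, 5.5, 69.8]
finger_gap: -0.1
```

Emit:
servo_tool --increments '[{"x":-0.03,"y":0,"z":0.02,"rx":0,"ry":0.03,"rz":0},{"x":-0.04,"y":0,"z":0.03,"rx":0,"ry":0,"rz":0},{"x":-0.04,"y":0.03,"z":0.02,"rx":0,"ry":0,"rz":0},{"x":-0.03,"y":0.03,"z":0.02,"rx":0,"ry":0,"rz":0},{"x":0,"y":0.0,"z":0,"rx":0,"ry":0,"rz":0},{"x":0,"y":0.0,"z":0,"rx":0,"ry":0,"rz":0}]'

```text
time: 5.92
position: [461.0, -103.3, 252.4]
tcp_rot: [0.725, -0.007, -0.688, -0.005]
force: [0.9, 0.4, 0.5]
finger_gap: 0.1
```

```bash
python3 - <<'E'
from h import *
np.set_printoptions(precision=3,suppress=True)
s,M,p=tool(); print(p,M,s["joint_positions"])
ims={n:bot.snapshot(n) for n in("scene","top","wrist")}
save("w3",ims["wrist"])
for k,z in {"cover_edge":120,"screw_slot":136,"cover_hinge":116}.items():
    for n in ims:
        for r in bot.place_of(n,k)[:2]:
            print(k,n,np.array(r["location"]),round(r["confidence"],2),at_z(cam(n),r["location"],z))
E
```

```text
[ 460.98  -103.333  252.432] [[ 0.053 -0.016 -0.998]
 [-0.003 -1.     0.016]
 [-0.999  0.003 -0.053]] [-0.4   -0.202  1.939  0.018  1.354  1.184]
cover_edge scene [306.2 186.6] 0.68 [ 505.697 -106.415  120.   ]
cover_edge top [372.4 262.3] 0.77 [ 513.969 -109.279  120.   ]
cover_edge top [363.6 152.5] 0.71 [735.624 -99.648 120.   ]
cover_edge wrist [330.7 169.8] 0.81 [ 511.111 -112.36   120.   ]
screw_slot scene [285.4 194.3] 0.66 [ 557.153 -109.399  136.   ]
screw_slot top [372.  242.1] 0.63 [ 553.117 -108.189  136.   ]
screw_slot wrist [324.1 103.4] 0.88 [ 556.172 -107.833  136.   ]
cover_hinge scene [213.2 253. ] 0.8 [ 736.186 -106.077  116.   ]
cover_hinge top [364.6 152.3] 0.78 [ 737.    -102.082  116.   ]
```

View pics/w3.png

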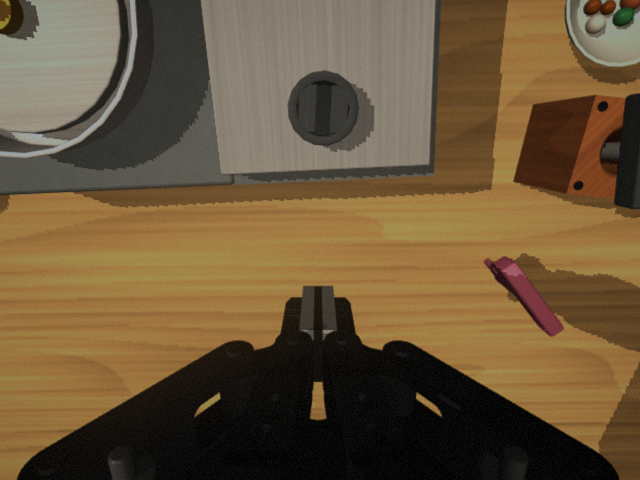

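The cover is shut: the edge, slot and hinge agree with the shut geometry. The slot centre is at (323,107), nearly along x. The block with the dark steel key is at the right of the picture. I move over to the key.

Emit:
servo_tool --claw 0.0854 --increments '[{"x":0,"y":0.036,"z":0,"rx":0,"ry":-0.053,"rz":0},{"x":0,"y":0.036,"z":0,"rx":0,"ry":0,"rz":0},{"x":0,"y":0.036,"z":0,"rx":0,"ry":0,"rz":0},{"x":0,"y":0.036,"z":0,"rx":0,"ry":0,"rz":0},{"x":0,"y":0.036,"z":0,"rx":0,"ry":0,"rz":0},{"x":0,"y":0.036,"z":0,"rx":0,"ry":0,"rz":0},{"x":0,"y":0.03,"z":0,"rx":0,"ry":0,"rz":0},{"x":0,"y":0,"z":0,"rx":0,"ry":0,"rz":0},{"x":0,"y":0,"z":0,"rx":0,"ry":0,"rz":0}]'

```text
time: 7.27
position: [458.4, -357.4, 249.6]
tcp_rot: [-0.705, 0.003, 0.709, 0.003]
force: [0.2, -0.4, -0.4]
finger_gap: 85.5
```

```bash
python3 - <<'E'
from h import *
np.set_printoptions(precision=3,suppress=True)
s,M,p=tool(); print(p,M,s["joint_positions"])
im=bot.snapshot("wrist"); c=cam("wrist")
for k,z in {"block_hole":85,"key":21}.items():
    for r in bot.place_of("wrist",k)[:3]:
        print(k,np.array(r["location"]),round(r["confidence"],2),at_z(c,r["location"],z))
print([ (r["bbox"],r["confidence"]) for r in bot.boxes_of("wrist","key")[:3]])
save("w4",im)
E
```

```text
[ 458.399 -357.43   249.613] [[-0.005 -0.007 -1.   ]
 [ 0.    -1.     0.007]
 [-1.     0.     0.005]] [-0.796  0.117  1.635 -0.004  1.393  0.783]
block_hole [321.1 138.5] 0.91 [ 522.311 -360.993   85.   ]
key [321.9 130.8] 0.69 [ 525.688 -362.426   21.   ]
key [272.8 255.9] 0.64 [ 394.549 -308.451   21.   ]
[([306.4, 75.5, 340.6, 199.5], 0.86), ([223.3, 246.3, 297.0, 323.2], 0.61)]
```

View pics/w4.png

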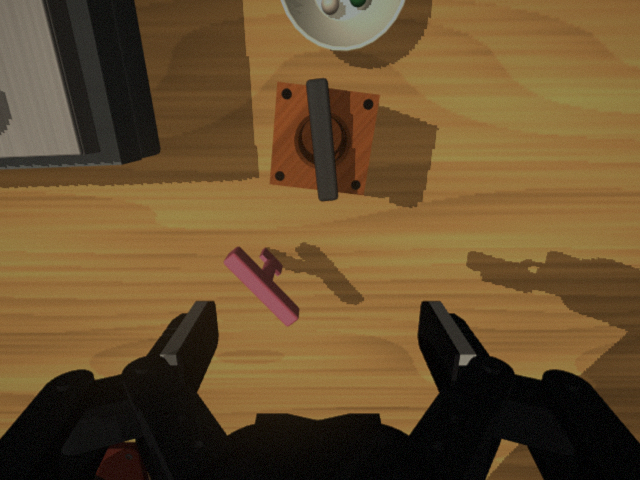

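The dark steel T-bar runs from (317,80) to (328,197) on the block, whose corner screws average to (322,139). The pink look-alike lies at (262,287). I measure the bar exactly.

```bash
python3 - <<'E'
from h import *
np.set_printoptions(precision=2,suppress=True)
im=cv2.imread("pics/w4.png"); c=cam("wrist")
g=im.max(2); roi=np.zeros_like(g); roi[70:205,300:345]=1
m=((g<70)&(roi>0)).astype(np.uint8); m=cv2.morphologyEx(m,cv2.MORPH_OPEN,np.ones((7,7)))
n,l,st,_=cv2.connectedComponentsWithStats(m); i=1+np.argmax(st[1:,4]); pts=np.argwhere(l==i)[:,::-1].astype(np.float32)
r=cv2.minAreaRect(pts); print(st[i],r)
b=cv2.boxPoints(r); 
for z in (107,85): print(np.array([at_z(c,q,z) for q in b]))
for q in ([286,93],[368,104],[356,184],[279,176]): print(at_z(c,q,85))
E
```

```text
[ 307   79   38  122 2814] ((325.5, 139.5), (121.0, 37.0), 90.0)
[[ 565.15 -348.49  107.  ]
 [ 565.07 -374.72  107.  ]
 [ 477.39 -376.55  107.  ]
 [ 477.48 -347.38  107.  ]]
[[ 567.15 -347.9    85.  ]
 [ 567.06 -376.26   85.  ]
 [ 472.26 -378.24   85.  ]
 [ 472.36 -346.69   85.  ]]
[ 557.22 -331.48   85.  ]
[ 549.02 -395.42   85.  ]
[ 485.97 -388.03   85.  ]
[ 492.89 -323.6    85.  ]
```

Emit:
servo_tool --increments '[{"x":0,"y":0.002,"z":-0.03,"rx":0,"ry":0,"rz":0},{"x":0,"y":0,"z":-0.03,"rx":0,"ry":0,"rz":0},{"x":0.004,"y":0,"z":0,"rx":-0.1246,"ry":0,"rz":0},{"x":0.004,"y":0,"z":0,"rx":-0.1246,"ry":0,"rz":0},{"x":0.004,"y":0,"z":0,"rx":-0.1246,"ry":0,"rz":0},{"x":0.004,"y":0,"z":0,"rx":-0.1246,"ry":0,"rz":0},{"x":0.004,"y":0,"z":0,"rx":-0.1246,"ry":0,"rz":0},{"x":0.004,"y":0,"z":0,"rx":-0.1246,"ry":0,"rz":0},{"x":0.004,"y":0,"z":0,"rx":-0.1246,"ry":0,"rz":0},{"x":0.004,"y":0,"z":0,"rx":-0.1246,"ry":0,"rz":0},{"x":0.004,"y":0,"z":0,"rx":-0.1246,"ry":0,"rz":0},{"x":0.004,"y":0,"z":0,"rx":-0.1246,"ry":0,"rz":0}]'

```text
time: 8.47
position: [526.9, -337.5, 211.9]
tcp_rot: [-0.572, -0.415, 0.573, -0.414]
force: [1.1, 0.1, 0.1]
finger_gap: 85.4
```

Emit:
servo_tool --increments '[{"x":0.004,"y":0,"z":0,"rx":-0.1246,"ry":0,"rz":0},{"x":0.004,"y":0,"z":0,"rx":-0.1246,"ry":0,"rz":0},{"x":0.004,"y":0,"z":0,"rx":-0.1246,"ry":0,"rz":0},{"x":0.004,"y":0,"z":0,"rx":-0.1246,"ry":0,"rz":0},{"x":0.004,"y":0,"z":0,"rx":-0.1246,"ry":0,"rz":0},{"x":0.004,"y":0,"z":0,"rx":-0.1246,"ry":0,"rz":0},{"x":0.004,"y":0,"z":0,"rx":-0.1246,"ry":0,"rz":0},{"x":0.004,"y":0,"z":0,"rx":-0.1246,"ry":0,"rz":0},{"x":0.004,"y":0,"z":0,"rx":-0.1246,"ry":0,"rz":0},{"x":0.004,"y":0,"z":0,"rx":-0.1246,"ry":0,"rz":0},{"x":0.004,"y":0,"z":0,"rx":-0.1246,"ry":0,"rz":0},{"x":0.004,"y":0,"z":0,"rx":-0.1246,"ry":0,"rz":0}]'

```text
time: 9.47
position: [532.1, -317.0, 166.7]
tcp_rot: [0.137, 0.693, -0.136, 0.695]
force: [-0.2, -0.8, 0.9]
finger_gap: 85.5
```

Emit:
servo_tool --increments '[{"x":0,"y":0,"z":0,"rx":-0.1246,"ry":0,"rz":0},{"x":0,"y":0,"z":0,"rx":-0.1246,"ry":0,"rz":0},{"x":0,"y":0,"z":0,"rx":-0.1246,"ry":0,"rz":0},{"x":0,"y":0,"z":0,"rx":-0.1246,"ry":0,"rz":0},{"x":0,"y":0,"z":0,"rx":0,"ry":0,"rz":0},{"x":0,"y":0,"z":0,"rx":0,"ry":0,"rz":0}]'

```text
time: 9.97
position: [533.6, -306.7, 167.4]
tcp_rot: [-0.041, 0.705, 0.042, 0.707]
force: [-1.0, -0.1, 0.5]
finger_gap: 85.4
```

```bash
python3 - <<'E'
from h import *
np.set_printoptions(precision=3,suppress=True)
s,M,p=tool(); print(p,s["joint_positions"]); print(M,s["time"],go([521.3,-359.5,103]), "yaw of z",np.arctan2(M[1,2],M[0,2]))
im=bot.snapshot("wrist"); c=cam("wrist")
for k,z in {"block_hole":85,"key":21}.items():
    for r in bot.place_of("wrist",k)[:3]:
        print(k,np.array(r["location"]),round(r["confidence"],2),at_z(c,r["location"],z))
save("w5",im)
E
```

```text
[ 533.641 -306.743  167.365] [-0.651  0.261  1.628  0.003  1.251 -2.339]
[[ 0.003 -0.116  0.993]
 [ 0.002  0.993  0.116]
 [-1.     0.001  0.003]] 9.9667 [ 64.2 -51.  -18.6] yaw of z 0.11635098815097174
block_hole [232.1 219.1] 0.73 [ 519.701 -362.39    85.   ]
key [250. 193.] 0.96 [ 516.85  -363.024   21.   ]
key [345.3  18.5] 0.67 [ 388.113 -305.103   21.   ]
```

View pics/w5.png

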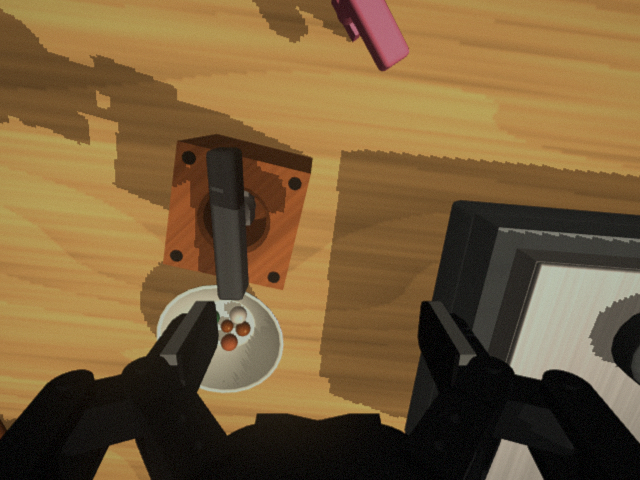

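The view is turned half round. The bar goes from (224,150) to (231,297), and the block screws are at (189,158), (295,183), (176,256) and (274,277).

```bash
python3 - <<'E'
from h import *
np.set_printoptions(precision=3,suppress=True)
c=cam("wrist")
a=at_z(c,[224,150],107);b=at_z(c,[230.5,296],107); m=(a+b)/2; print(a,b,np.linalg.norm(a-b),"yaw",np.arctan2(b[1]-a[1],b[0]-a[0]),m)
S=np.array([at_z(c,q,85) for q in([189,158],[295,183],[176,256],[274,277])]); print(S.mean(0))
M=tool()[1]
print(go([521.5,m[1],140]),go([521.5,m[1],103]))
E
```

```text
[ 475.173 -364.011  107.   ] [ 560.732 -357.389  107.   ] 85.81488094426538 yaw 0.07724044810009571 [ 517.953 -360.7    107.   ]
[ 520.395 -362.084   85.   ]
[ 27.1 -51.5 -18.2] [ 64.1 -51.6 -18.3]
```

Emit:
servo_tool --increments '[{"x":0,"y":-0.026,"z":-0.01,"rx":0.03,"ry":0,"rz":0},{"x":0,"y":-0.025,"z":-0.01,"rx":0,"ry":0,"rz":0},{"x":0,"y":0,"z":0,"rx":0,"ry":0,"rz":0}]'

```text
time: 10.37
position: [519.3, -359.7, 167.5]
tcp_rot: [-0.029, 0.705, 0.03, 0.708]
force: [1.6, -0.2, -0.3]
finger_gap: 85.7
```

```bash
python3 - <<'E'
from h import *
np.set_printoptions(precision=3,suppress=True)
s,M,p=tool(); print(p,M[:,0],np.arctan2(M[1,2],M[0,2]),go([520,-360.3,103]))
E
```

```text
[ 519.328 -359.698  167.536] [ 0.003  0.001 -1.   ] 0.0829108519985985 [64.5 -0.7  0.4]
```

Emit:
servo_tool --increments '[{"x":0.03,"y":-0.001,"z":0,"rx":0,"ry":0,"rz":0},{"x":0.025,"y":0,"z":0,"rx":0,"ry":0,"rz":0},{"x":0.007,"y":0,"z":0,"rx":0,"ry":0,"rz":0},{"x":0,"y":0,"z":0,"rx":0,"ry":0,"rz":0},{"x":0.001,"y":0,"z":0,"rx":0,"ry":0,"rz":0}]'

```text
time: 10.78
position: [520.7, -362.6, 105.5]
tcp_rot: [-0.026, 0.704, 0.025, 0.709]
force: [-0.1, -0.0, 0.5]
finger_gap: 85.6
```

Emit:
servo_tool --increments '[{"x":0.002,"y":0.002,"z":0,"rx":0,"ry":0,"rz":0},{"x":0.001,"y":0,"z":0,"rx":0,"ry":0,"rz":0}]'

```text
time: 10.95
position: [521.4, -360.4, 104.1]
tcp_rot: [-0.026, 0.704, 0.025, 0.71]
force: [0.4, 0.8, 0.2]
finger_gap: 85.2
```

Emit:
servo_tool --claw 0 --squeeze 30 --increments '[{"x":0,"y":0,"z":0,"rx":0,"ry":0,"rz":0},{"x":0,"y":0,"z":0,"rx":0,"ry":0,"rz":0},{"x":0,"y":0,"z":0,"rx":0,"ry":0,"rz":0},{"x":0,"y":0,"z":0,"rx":0,"ry":0,"rz":0},{"x":0,"y":0,"z":0,"rx":0,"ry":0,"rz":0},{"x":0,"y":0,"z":0,"rx":0,"ry":0,"rz":0},{"x":0,"y":0,"z":0,"rx":0,"ry":0,"rz":0},{"x":0,"y":0,"z":0,"rx":0,"ry":0,"rz":0}]'

```text
time: 11.62
position: [523.7, -361.2, 108.6]
tcp_rot: [-0.028, 0.702, 0.023, 0.711]
force: [0.6, 1.4, 0.8]
finger_gap: 15.4
```

Emit:
servo_tool --squeeze 90 --increments '[{"x":0,"y":0,"z":0,"rx":0,"ry":0,"rz":0},{"x":0,"y":0,"z":0,"rx":0,"ry":0,"rz":0},{"x":0,"y":0,"z":0,"rx":0,"ry":0,"rz":0}]'

```text
time: 11.87
position: [523.9, -361.4, 108.9]
tcp_rot: [-0.028, 0.702, 0.023, 0.711]
force: [0.6, 0.5, 1.2]
finger_gap: 13.4
```

```bash
python3 - <<'E'
from h import *
np.set_printoptions(precision=3,suppress=True)
s,M,p=tool(); print(p,M,np.arctan2(M[1,2],M[0,2]))
E
```

```text
[ 523.872 -361.358  108.917] [[ 0.014 -0.073  0.997]
 [-0.007  0.997  0.073]
 [-1.    -0.008  0.013]] 0.07270502879999484
```

Emit:
servo_tool --claw 0.03 --squeeze 30 --increments '[{"x":0,"y":0,"z":0,"rx":0,"ry":0,"rz":0},{"x":0,"y":0,"z":0,"rx":0,"ry":0,"rz":0},{"x":0.004,"y":0.001,"z":-0.003,"rx":0,"ry":-0.013,"rz":0},{"x":0.004,"y":0.0,"z":0,"rx":0,"ry":0,"rz":0},{"x":0,"y":0,"z":0,"rx":0,"ry":0,"rz":0}]'

```text
time: 12.28
position: [520.5, -360.5, 99.7]
tcp_rot: [-0.028, 0.697, 0.023, 0.716]
force: [0.7, -0.0, 0.2]
finger_gap: 30.0
```

```bash
python3 - <<'E'
from h import *
np.set_printoptions(precision=3,suppress=True)
s,M,p=tool(); print(p,M,s["force"],s["finger_gap"])
im=bot.snapshot("wrist"); save("w6",cv2.resize(im[130:480,140:500],None,fx=1.5,fy=1.5))
E
```

```text
[ 520.482 -360.504   99.671] [[ 0.028 -0.073  0.997]
 [-0.006  0.997  0.073]
 [-1.    -0.008  0.027]] [ 0.688 -0.025  0.24 ] 29.975747329828078
```

View pics/w6.png

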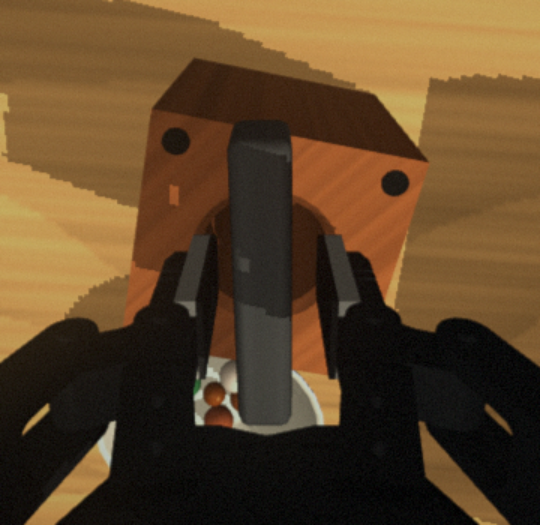

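The bar sits centred between the pads. I correct the tilt, raise 3 mm and close.

Emit:
servo_tool --increments '[{"x":-0.004,"y":0,"z":0,"rx":0,"ry":0.028,"rz":0.006},{"x":0,"y":0,"z":0,"rx":0,"ry":0,"rz":0}]'

```text
time: 12.5
position: [519.6, -360.3, 103.4]
tcp_rot: [-0.026, 0.708, 0.025, 0.706]
force: [1.2, 0.5, 0.7]
finger_gap: 30.0
```

Emit:
servo_tool --claw 0 --squeeze 60 --increments '[{"x":0,"y":0,"z":0,"rx":0,"ry":0,"rz":0},{"x":0,"y":0,"z":0,"rx":0,"ry":0,"rz":0},{"x":0,"y":0,"z":0,"rx":0,"ry":0,"rz":0},{"x":0,"y":0,"z":0,"rx":0,"ry":0,"rz":0}]'

```text
time: 12.83
position: [519.9, -360.5, 103.4]
tcp_rot: [-0.026, 0.707, 0.025, 0.706]
force: [0.6, 0.2, 0.4]
finger_gap: 14.8
```

```bash
python3 - <<'E'
from h import *
np.set_printoptions(precision=3,suppress=True)
s,M,p=tool(); print(p,M,s["force"],s["finger_gap"],s["joint_positions"])
E
```

```text
[ 519.901 -360.506  103.435] [[-0.001 -0.072  0.997]
 [-0.001  0.997  0.072]
 [-1.    -0.001 -0.001]] [0.592 0.179 0.369] 14.765797135006666 [-0.73   0.371  1.621 -0.002  1.15  -2.373]
```

Emit:
servo_tool --increments '[{"x":-0.015,"y":0,"z":0,"rx":0,"ry":0,"rz":0},{"x":-0.02,"y":0,"z":0,"rx":0,"ry":0,"rz":0},{"x":-0.025,"y":0,"z":0,"rx":0,"ry":0,"rz":0},{"x":-0.025,"y":0,"z":0,"rx":0,"ry":0,"rz":0},{"x":-0.03,"y":0,"z":0,"rx":0,"ry":0,"rz":0},{"x":-0.03,"y":0,"z":0,"rx":0,"ry":0,"rz":0},{"x":0,"y":0,"z":0,"rx":0,"ry":0,"rz":0}]'

```text
time: 13.42
position: [516.3, -357.0, 245.2]
tcp_rot: [-0.022, 0.71, 0.029, 0.703]
force: [2.3, -1.3, -0.2]
finger_gap: 14.6
```

```bash
python3 - <<'E'
from h import *
np.set_printoptions(precision=3,suppress=True)
s,M,p=tool(); print(p,M,s["force"],s["finger_gap"],s["joint_positions"])
im=cv2.imread("pics/w3.png"); a=cv2.resize(im[65:150,280:370],None,fx=6,fy=6,interpolation=cv2.INTER_CUBIC)
a=cv2.convertScaleAbs(a,alpha=2.5); cv2.imwrite("pics/c3.png",a)
E
```

```text
[ 516.324 -356.96   245.222] [[-0.01  -0.072  0.997]
 [ 0.01   0.997  0.072]
 [-1.     0.011 -0.009]] [ 2.344 -1.344 -0.243] 14.621434447964377 [-0.731  0.237  1.507  0.001  1.412 -2.374]
```

View pics/c3.png

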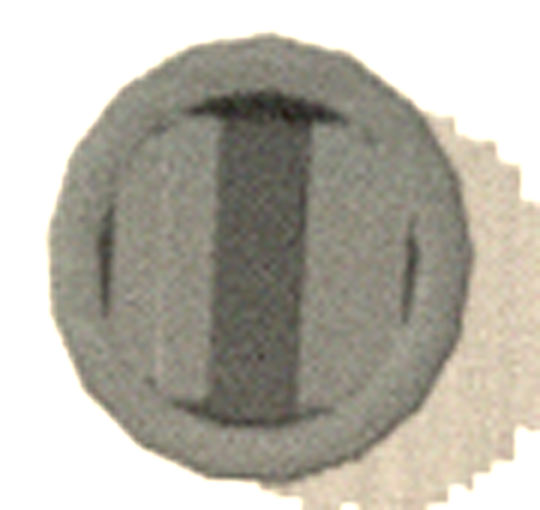

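The slot's mid-line runs from about (324.2,85.3) to (322,131.7) in the full picture, with the head centre at about (323.7,108).

```bash
cat >> h.py <<'E'
def wcam(M,p):
    q=bot.camera_params("wrist"); T=np.eye(4);T[:3,:3]=M;T[:3,3]=p
    return np.array(q["mtx"]),T@np.array(q["tool_from_camera"])
E
python3 - <<'E'
from h import *
np.set_printoptions(precision=3,suppress=True)
c=wcam(R.from_quat(np.array([.725,-.007,-.688,-.005])).as_matrix(),[460.98,-103.33,252.43])
a=at_z(c,[324.2,85.3],136);b=at_z(c,[322,131.7],136)
print(a,b,np.linalg.norm(a-b),"yaw",np.arctan2(a[1]-b[1],a[0]-b[0]),(a+b)/2,at_z(c,[323.7,108],136))
e=lambda u,v: at_z(c,[280+u/6,65+v/6],136)
for u,v in((50,258),(470,258),(262,36),(262,480),(218,120),(208,395),(312,125),(297,405)): print(u,v,e(u,v))
print(go([555,-108.5,245]),tool()[2])
E
```

```text
[ 567.906 -109.208  136.   ] [ 538.615 -107.379  136.   ] 29.348198716118073 yaw -0.06235520953581923 [ 553.261 -108.293  136.   ] [ 553.813 -108.714  136.   ]
50 258 [554.195 -85.074 136.   ]
470 258 [ 553.44  -131.872  136.   ]
262 36 [ 576.564 -108.959  136.   ]
262 480 [ 529.825 -108.409  136.   ]
218 120 [ 568.172 -104.036  136.   ]
208 395 [ 539.262 -102.402  136.   ]
312 125 [ 567.498 -114.338  136.   ]
297 405 [ 538.009 -112.476  136.   ]
[  2.3 245.   56.5] [ 516.324 -356.96   245.222]
```

Emit:
servo_tool --increments '[{"x":-0.004,"y":0.03,"z":0.007,"rx":0.033,"ry":0.01,"rz":-0.01},{"x":0,"y":0.03,"z":0.006,"rx":0.033,"ry":0,"rz":0},{"x":0,"y":0.03,"z":0.005,"rx":0.033,"ry":0,"rz":0},{"x":0,"y":0.03,"z":0.004,"rx":0.033,"ry":0,"rz":0},{"x":0,"y":0.03,"z":0.003,"rx":0,"ry":0,"rz":0},{"x":0,"y":0.03,"z":0.003,"rx":0,"ry":0,"rz":0},{"x":0,"y":0.03,"z":0.003,"rx":0,"ry":0,"rz":0},{"x":0,"y":0.02,"z":0.003,"rx":0,"ry":0,"rz":0},{"x":0,"y":0,"z":0,"rx":0,"ry":0,"rz":0},{"x":0,"y":0,"z":0,"rx":0,"ry":0,"rz":0}]'

```text
time: 14.25
position: [552.9, -118.0, 239.1]
tcp_rot: [0.025, 0.715, -0.025, 0.698]
force: [0.2, -0.4, -2.0]
finger_gap: 14.2
```

```bash
python3 - <<'E'
from h import *
np.set_printoptions(precision=3,suppress=True)
s,M,p=tool(); print(p,M,s["joint_positions"],np.arctan2(M[1,2],M[0,2]),go([553.5,-108.5,240]))
E
```

```text
[ 552.868 -118.039  239.085] [[-0.024  0.07   0.997]
 [ 0.001  0.998 -0.07 ]
 [-1.    -0.    -0.024]] [-0.346  0.101  1.672 -0.007  1.391 -1.845] -0.07046091065855652 [-0.9  9.6 -0.1]
```

Emit:
servo_tool --increments '[{"x":0,"y":0.01,"z":0.001,"rx":-0.008,"ry":-0.024,"rz":0},{"x":0,"y":0,"z":0,"rx":0,"ry":0,"rz":0},{"x":0,"y":0,"z":0,"rx":0,"ry":0,"rz":0}]'

```text
time: 14.5
position: [553.3, -109.1, 236.3]
tcp_rot: [0.022, 0.708, -0.022, 0.706]
force: [0.1, 0.1, -1.5]
finger_gap: 14.4
```

```bash
python3 - <<'E'
from h import *
np.set_printoptions(precision=3,suppress=True)
s,M,p=tool(); print(p,M,np.arctan2(M[1,2],M[0,2]),go([553.5,-108.5,240]))
im=bot.snapshot("wrist"); c=cam("wrist")
for k,z in {"screw_slot":136,"key":p[2]-82.4}.items():
    for r in bot.place_of("wrist",k)[:2]: print(k,r["location"],round(r["confidence"],2),at_z(c,r["location"],z))
print("predicted slot px",proj(c,[553.5,-108.5,136]),"key",proj(c,p+M@[82.4,0,0]))
x,y=proj(c,p+M@[82.4,0,0]).astype(int); print(x,y)
a=cv2.resize(im[max(0,y-130):y+70,x-120:x+120],None,fx=3,fy=3,interpolation=cv2.INTER_CUBIC); save("w7",cv2.convertScaleAbs(a,alpha=2)); 
cv2.imwrite("pics/w7full.png",im[:,:,::-1])
print("crop origin",x-120,max(0,y-130))
E
```

```text
[ 553.321 -109.081  236.26 ] [[-0.003  0.062  0.998]
 [-0.     0.998 -0.062]
 [-1.    -0.    -0.003]] -0.06251410027770031 [-3.7  0.6  0.1]
key [317.5, 246.5] 0.95 [ 550.611 -109.45   153.86 ]
key [97.2, 31.1] 0.71 [ 421.711 -218.6    153.86 ]
predicted slot px [319.146 241.339] key [318.305 250.051]
318 250
crop origin 198 120
```

View pics/w7.png

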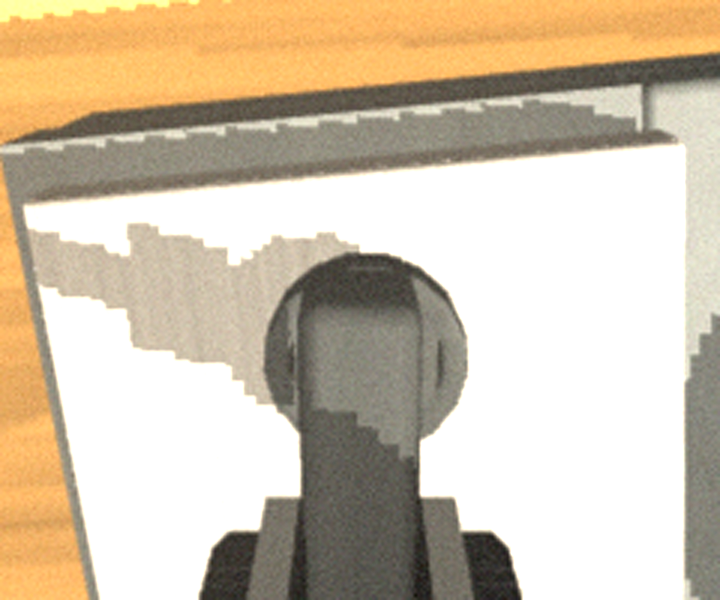

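```bash
python3 - <<'E'
from h import *
np.set_printoptions(precision=2,suppress=True)
s,M,p=tool(); c=cam("wrist"); g=cv2.imread("pics/w7full.png").max(2).astype(int)
for x in (312,318,324): print(x,g[196:236,x])
for r in (230,250): print(r,g[r,285:350])
for q in([298.3,240],[337.3,240],[317.7,221.5],[317.7,219]): print(q,M.T@(at_z(c,q,p[2]+3.6)-p))
# rim fit predictions
for y0 in(-108.5,):
  t=np.linspace(0,2*np.pi,73); 
  for z in(136,120):
    P=np.array([proj(c,[553.5+24*np.cos(a),y0+24*np.sin(a),z]) for a in t]); print(z,P.min(0),P.max(0))
E
```

```text
312 [164 162 168 164 122 106  98 104  82  50  38  40  30  37  33  35  37  35
  34  36  39  36  35  36  37  41  41  54  58  62  66  64  65  77  73  67
  69  69  69  68]
318 [166 168 167 169 169 160 158 157  91  33  32  31  38  48  37  32  38  38
  37  36  35  39  40  38  34  42  48  50  55  61  65  64  65  68  67  71
  73  66  69  71]
324 [171 174 169 175 169 172 169 168  95  39  38  39  41  45  38  32  34  32
  41  35  37  40  34  36  37  41  44  52  54  62  61  65  66  69  68  71
  71  70  71  75]
230 [102 101  61  45  53  50  50  50  52  57  70  75  51  46  47  51  58  59
  64  67  71  72  70  69  71  70  71  73  65  64  70  69  72  67  72  69
  65  73  74  68  73  75  68  70  72  69  75  68  69  72  70  66  63  54
  69  69  73  73  70  70  73  75  73  75  80]
250 [107 106  95  59  51  47  51  51  51  48  50  68  57  36  42  47  48  55
  60  67  75  71  69  68  72  71  62  68  70  68  70  69  68  69  72  70
  69  70  72  65  73  71  72  73  72  72  72  67  71  69  65  68  56  65
  72  74  72  71  64  66  69  76  70  70  68]
[298.3, 240] [ -3.5   -7.72 -37.11]
[337.3, 240] [ -3.5    6.96 -37.12]
[317.7, 221.5] [ -3.48  -0.42 -44.36]
[317.7, 219] [ -3.48  -0.42 -45.32]
136 [284.7  206.77] [354.15 272.31]
120 [286.65 201.36] [352.   263.46]
```

Emit:
servo_tool --increments '[{"x":0.007,"y":0.001,"z":0.001,"rx":0,"ry":-0.003,"rz":0},{"x":0.004,"y":0,"z":0,"rx":0,"ry":0,"rz":0},{"x":0,"y":0,"z":0,"rx":0,"ry":0,"rz":0}]'

```text
time: 14.9
position: [555.0, -110.4, 224.8]
tcp_rot: [0.023, 0.706, -0.024, 0.707]
force: [-0.5, 0.4, -3.0]
finger_gap: 14.8
```

```bash
python3 - <<'E'
from h import *
np.set_printoptions(precision=3,suppress=True)
s,M,p=tool(); print(p,M,np.arctan2(M[1,2],M[0,2]),go([553.9,-108.0,222]))
E
```

```text
[ 554.961 -110.385  224.8  ] [[ 0.001  0.066  0.998]
 [-0.001  0.998 -0.066]
 [-1.    -0.001  0.001]] -0.06591992967330351 [ 2.8  2.3 -1.2]
```

Emit:
servo_tool --increments '[{"x":0.001,"y":0.0025,"z":-0.0015,"rx":-0.003,"ry":0,"rz":0},{"x":0.002,"y":0.0005,"z":0,"rx":0,"ry":0,"rz":0},{"x":0.001,"y":0,"z":0,"rx":0,"ry":0,"rz":0}]'

```text
time: 15.15
position: [553.3, -107.6, 219.8]
tcp_rot: [0.022, 0.707, -0.023, 0.707]
force: [-0.6, 0.6, -1.6]
finger_gap: 14.7
```

Emit:
servo_tool --increments '[{"x":0.003,"y":0,"z":0.0005,"rx":0,"ry":0,"rz":0},{"x":0.002,"y":0,"z":0,"rx":0,"ry":0,"rz":0}]'

```text
time: 15.32
position: [554.0, -107.5, 214.7]
tcp_rot: [0.022, 0.707, -0.023, 0.707]
force: [-0.7, -0.2, -1.4]
finger_gap: 14.6
```

Emit:
servo_tool --increments '[{"x":0.003,"y":0,"z":0,"rx":0,"ry":0,"rz":0}]'

```text
time: 15.4
position: [554.2, -107.5, 211.7]
tcp_rot: [0.022, 0.706, -0.023, 0.707]
force: [0.9, -0.2, -0.9]
finger_gap: 14.3
```

Emit:
servo_tool --increments '[{"x":0.003,"y":0,"z":0,"rx":0,"ry":0,"rz":0},{"x":0.002,"y":0,"z":0,"rx":0,"ry":0,"rz":0}]'

```text
time: 15.57
position: [554.1, -107.4, 206.0]
tcp_rot: [0.022, 0.706, -0.023, 0.707]
force: [1.0, 0.8, -2.4]
finger_gap: 14.7
```

```bash
python3 - <<'E'
from h import *
np.set_printoptions(precision=3,suppress=True)
s,M,p=tool(); print(p,M,np.arctan2(M[1,2],M[0,2]),s["force"],s["ft_torque"],s["joint_positions"])
E
```

```text
[ 554.103 -107.389  205.954] [[ 0.001  0.063  0.998]
 [-0.001  0.998 -0.063]
 [-1.    -0.001  0.001]] -0.06297818342092626 [ 1.023  0.769 -2.355] [ 0.011 -0.004  0.023] [-0.331  0.107  1.73  -0.001  1.304 -1.839]
```

The blade is in the slot: the key's lower edge is about 12 mm below the mouth, with no contact force. I turn clockwise in small batches and watch the drift.

Emit:
servo_tool --increments '[{"x":0,"y":0,"z":0,"rx":0.06,"ry":0,"rz":0},{"x":0,"y":0,"z":0,"rx":0.06,"ry":0,"rz":0},{"x":0,"y":0,"z":0,"rx":0.06,"ry":0,"rz":0}]'

```text
time: 15.82
position: [554.1, -107.3, 205.4]
tcp_rot: [0.087, 0.701, -0.088, 0.702]
force: [0.3, 0.2, -1.3]
finger_gap: 14.4
```

```bash
cat > st.py <<'E'
from h import *
np.set_printoptions(precision=3,suppress=True)
s,M,p=tool(); print(s["time"],p,"xt",M[:,0],"yaw",np.arctan2(M[1,2],M[0,2]),"F",s["force"],s["ft_torque"],s["finger_gap"])
import sys
if len(sys.argv)>3: print("go",go([float(v) for v in sys.argv[1:4]]))
E
python3 st.py 554.1 -107.4 206
```

```text
15.8167 [ 554.121 -107.346  205.357] xt [ 0.001 -0.001 -1.   ] yaw -0.248255648397271 F [ 0.305  0.161 -1.297] [ 0.066 -0.01   0.006] 14.44970447610741
go [-0.6 -0.1 -0. ]
```

Emit:
servo_tool --increments '[{"x":0,"y":0,"z":0,"rx":0.08,"ry":0,"rz":0},{"x":0,"y":0,"z":0,"rx":0.08,"ry":0,"rz":0},{"x":0,"y":0,"z":0,"rx":0.08,"ry":0,"rz":0},{"x":0,"y":0,"z":0,"rx":0.08,"ry":0,"rz":0},{"x":0,"y":0,"z":0,"rx":0.08,"ry":0,"rz":0}]'

```text
time: 16.23
position: [554.3, -107.4, 205.4]
tcp_rot: [0.231, 0.668, -0.232, 0.669]
force: [-0.1, 0.6, -0.5]
finger_gap: 14.3
```

```bash
python3 st.py 554.1 -107.4 206
```

```text
16.2333 [ 554.269 -107.42   205.381] xt [ 0.001 -0.001 -1.   ] yaw -0.6661694744136771 F [-0.146  0.583 -0.468] [0.028 0.059 0.158] 14.263728189567798
go [-0.6 -0.1 -0.1]
```

Torque 0.16 N m: the screw is turning (friction is 0.12). I continue.

Emit:
servo_tool --increments '[{"x":0,"y":0,"z":0,"rx":0.08,"ry":0,"rz":0},{"x":0,"y":0,"z":0,"rx":0.08,"ry":0,"rz":0},{"x":0,"y":0,"z":0,"rx":0.08,"ry":0,"rz":0},{"x":0,"y":0,"z":0,"rx":0.08,"ry":0,"rz":0},{"x":0,"y":0,"z":0,"rx":0.08,"ry":0,"rz":0},{"x":0,"y":0,"z":0,"rx":0.08,"ry":0,"rz":0},{"x":0,"y":0,"z":0,"rx":0.08,"ry":0,"rz":0},{"x":0,"y":0,"z":0,"rx":0.05,"ry":0,"rz":0}]'

```text
time: 16.9
position: [554.3, -107.7, 205.3]
tcp_rot: [0.429, 0.561, -0.431, 0.562]
force: [-0.2, -0.9, -0.7]
finger_gap: 14.4
```

```bash
python3 st.py 554.1 -107.4 206
```

```text
16.9 [ 554.293 -107.702  205.343] xt [ 0.001 -0.003 -1.   ] yaw -1.3070199175915176 F [-0.249 -0.878 -0.723] [0.004 0.076 0.194] 14.36614794072124
go [-0.7 -0.1 -0.3]
```

Emit:
servo_tool --increments '[{"x":0,"y":0,"z":0,"rx":0.06,"ry":0,"rz":0},{"x":0,"y":0,"z":0,"rx":0.06,"ry":0,"rz":0},{"x":0,"y":0,"z":0,"rx":0.05,"ry":0,"rz":0}]'

```text
time: 17.15
position: [554.3, -107.8, 205.4]
tcp_rot: [0.477, 0.52, -0.479, 0.522]
force: [-1.0, -1.2, -1.5]
finger_gap: 14.5
```

```bash
python3 st.py
```

```text
17.15 [ 554.31  -107.772  205.385] xt [ 0.001 -0.003 -1.   ] yaw -1.4851658236451193 F [-0.991 -1.241 -1.469] [0.005 0.103 0.16 ] 14.513690626435999
```

Emit:
servo_tool --increments '[{"x":0,"y":0,"z":0,"rx":0.05,"ry":0,"rz":0}]'

```text
time: 17.23
position: [554.3, -107.8, 205.4]
tcp_rot: [0.491, 0.507, -0.492, 0.509]
force: [-0.7, 0.3, -0.0]
finger_gap: 14.6
```

```bash
python3 st.py
```

```text
17.2333 [ 554.265 -107.767  205.366] xt [ 0.    -0.003 -1.   ] yaw -1.5374999617278529 F [-0.748  0.324 -0.031] [0.102 0.086 0.147] 14.561954598925821
```

Emit:
servo_tool --increments '[{"x":0,"y":0,"z":0,"rx":0.05,"ry":0,"rz":0}]'

```text
time: 17.32
position: [554.3, -107.8, 205.3]
tcp_rot: [-0.504, -0.494, 0.505, -0.496]
force: [-0.9, 1.1, -0.8]
finger_gap: 14.2
```

```bash
python3 st.py
```

```text
17.3167 [ 554.256 -107.778  205.342] xt [ 0.    -0.003 -1.   ] yaw -1.5897195893003715 F [-0.939  1.113 -0.799] [0.026 0.077 0.385] 14.215953191611574
```

Emit:
servo_tool --increments '[{"x":0,"y":0,"z":0,"rx":0.05,"ry":0,"rz":0}]'

```text
time: 17.4
position: [554.3, -107.8, 205.4]
tcp_rot: [-0.516, -0.481, 0.518, -0.483]
force: [-0.9, 0.6, -2.3]
finger_gap: 14.3
```

```bash
python3 st.py
```

```text
17.4 [ 554.28  -107.818  205.368] xt [ 0.    -0.004 -1.   ] yaw -1.6410322711811942 F [-0.924  0.597 -2.283] [-0.006  0.079  0.95 ] 14.25212342226915
```

The stop is reached: the torque has risen to 0.95 N m. I ease back within the slot play, lift, and return to the block.

Emit:
servo_tool --increments '[{"x":0,"y":0,"z":0,"rx":-0.05,"ry":0,"rz":0},{"x":0,"y":0,"z":0,"rx":-0.04,"ry":0,"rz":0},{"x":-0.005,"y":0,"z":0,"rx":0,"ry":0,"rz":0},{"x":-0.01,"y":0,"z":0,"rx":0,"ry":0,"rz":0},{"x":-0.02,"y":0,"z":0,"rx":0,"ry":0,"rz":0},{"x":-0.02,"y":0,"z":0,"rx":0,"ry":0,"rz":0},{"x":0,"y":0,"z":0,"rx":0,"ry":0,"rz":0}]'

```text
time: 17.98
position: [553.8, -107.2, 262.8]
tcp_rot: [0.495, 0.504, -0.497, 0.505]
force: [1.0, -1.1, -0.5]
finger_gap: 15.0
```

```bash
python3 st.py 520.5 -361 245; python3 - <<'E'
from h import *
im=bot.snapshot("wrist"); save("w8full",im)
E
```

```text
17.9833 [ 553.757 -107.223  262.818] xt [-0.002 -0.003 -1.   ] yaw -1.5536908130444134 F [ 1.012 -1.087 -0.477] [-0.037 -0.096  0.036] 14.957136674003467
go [ 18.6 -37.6 253.1]
```

Emit:
servo_tool --increments '[{"x":0,"y":-0.004,"z":0.03,"rx":0,"ry":0,"rz":0},{"x":0,"y":-0.005,"z":0.03,"rx":0,"ry":0,"rz":0},{"x":0,"y":-0.005,"z":0.03,"rx":0,"ry":0,"rz":0},{"x":0,"y":-0.005,"z":0.03,"rx":0,"ry":0,"rz":0},{"x":0,"y":-0.005,"z":0.03,"rx":0,"ry":0,"rz":0},{"x":0,"y":-0.005,"z":0.03,"rx":0,"ry":0,"rz":0},{"x":0,"y":-0.005,"z":0.03,"rx":0,"ry":0,"rz":0},{"x":0,"y":-0.003,"z":0.025,"rx":0,"ry":0,"rz":0},{"x":0,"y":0,"z":0,"rx":0,"ry":0,"rz":0},{"x":0,"y":0,"z":0,"rx":0,"ry":0,"rz":0}]'

```text
time: 18.87
position: [515.0, -349.5, 250.5]
tcp_rot: [0.495, 0.508, -0.498, 0.499]
force: [0.5, 0.0, -1.7]
finger_gap: 14.2
```

```bash
python3 st.py 520.5 -361 200
```

```text
18.8667 [ 514.971 -349.534  250.489] xt [-0.012  0.005 -1.   ] yaw -1.5559183539475654 F [ 0.471  0.009 -1.698] [-0.013 -0.021  0.035] 14.225597599532287
go [50.4  6.  11.8]
```

Emit:
servo_tool --increments '[{"x":0.01,"y":0.006,"z":0.011,"rx":0,"ry":-0.005,"rz":0.012},{"x":0.02,"y":0,"z":0,"rx":0,"ry":0,"rz":0},{"x":0.02,"y":0,"z":0,"rx":0,"ry":0,"rz":0},{"x":0.01,"y":0,"z":0,"rx":0,"ry":0,"rz":0},{"x":0,"y":0,"z":0,"rx":0,"ry":0,"rz":0}]'

```text
time: 19.28
position: [521.0, -357.3, 185.7]
tcp_rot: [0.497, 0.504, -0.496, 0.503]
force: [-0.2, 0.4, -1.8]
finger_gap: 14.2
```

```bash
python3 st.py 520.5 -361 104
```

```text
19.2833 [ 521.015 -357.302  185.744] xt [-0.001  0.003 -1.   ] yaw -1.5567593973985023 F [-0.224  0.405 -1.771] [0.101 0.011 0.028] 14.164980503121201
go [81.7 -0.5  3.9]
```

Emit:
servo_tool --increments '[{"x":0.002,"y":0,"z":0.004,"rx":0,"ry":0,"rz":0},{"x":0.012,"y":0,"z":0,"rx":0,"ry":0,"rz":0},{"x":0.012,"y":0,"z":0,"rx":0,"ry":0,"rz":0}]'

```text
time: 19.53
position: [523.1, -360.9, 161.8]
tcp_rot: [0.497, 0.503, -0.495, 0.505]
force: [-0.1, -0.0, -1.7]
finger_gap: 14.4
```

```bash
python3 st.py 520.5 -361 104
```

```text
19.5333 [ 523.064 -360.862  161.76 ] xt [ 0.003 -0.    -1.   ] yaw -1.5546964475351388 F [-0.13  -0.022 -1.704] [-0.015  0.    -0.048] 14.418591294026625
go [57.8 -2.7  0.1]
```

In the hole without contact. I descend further, correcting the drift.

Emit:
servo_tool --increments '[{"x":0.012,"y":-0.003,"z":0,"rx":0,"ry":0,"rz":0},{"x":0.014,"y":-0.001,"z":0,"rx":0,"ry":0,"rz":0},{"x":0.014,"y":-0.001,"z":0,"rx":0,"ry":0,"rz":0},{"x":0.008,"y":0,"z":0,"rx":0,"ry":0,"rz":0}]'

```text
time: 19.87
position: [518.3, -361.0, 110.2]
tcp_rot: [0.496, 0.503, -0.495, 0.506]
force: [-0.4, -0.6, -2.7]
finger_gap: 14.8
```

```bash
python3 st.py 520.5 -361 104
```

```text
19.8667 [ 518.258 -360.957  110.154] xt [ 0.004 -0.002 -1.   ] yaw -1.554078552752398 F [-0.377 -0.568 -2.679] [0.015 0.052 0.045] 14.75370191700753
go [6.2 2.2 0.1]
```

Emit:
servo_tool --increments '[{"x":0.003,"y":0.002,"z":0,"rx":0,"ry":0,"rz":0},{"x":0.002,"y":0,"z":0,"rx":0,"ry":0,"rz":0},{"x":0.001,"y":0,"z":0,"rx":0,"ry":0,"rz":0}]'

```text
time: 20.12
position: [519.7, -360.2, 103.4]
tcp_rot: [0.497, 0.504, -0.495, 0.504]
force: [-4.5, 2.3, 7.3]
finger_gap: 14.7
```

```bash
python3 st.py 520.5 -361 104
```

```text
20.1167 [ 519.694 -360.248  103.44 ] xt [ 0.002  0.001 -1.   ] yaw -1.554339599519835 F [-4.465  2.318  7.309] [0.484 0.78  0.017] 14.718030791424502
go [-0.6  0.8  0.8]
```

The T-bar is down on the block (force +7 N). I release it and lift away.

Emit:
servo_tool --claw 0.04 --squeeze 30 --increments '[{"x":0,"y":0,"z":0,"rx":0,"ry":0,"rz":0},{"x":0,"y":0,"z":0,"rx":0,"ry":0,"rz":0},{"x":0,"y":0,"z":0,"rx":0,"ry":0,"rz":0},{"x":-0.005,"y":0,"z":0,"rx":0,"ry":0,"rz":0},{"x":-0.015,"y":0,"z":0,"rx":0,"ry":0,"rz":0},{"x":-0.03,"y":0,"z":0,"rx":0,"ry":0,"rz":0},{"x":-0.04,"y":0,"z":0,"rx":0,"ry":0,"rz":0},{"x":-0.04,"y":0,"z":-0.03,"rx":0,"ry":0,"rz":0},{"x":-0.04,"y":0,"z":-0.03,"rx":0,"ry":0,"rz":0},{"x":0,"y":0,"z":0,"rx":0,"ry":0,"rz":0},{"x":0,"y":0,"z":0,"rx":0,"ry":0,"rz":0}]'

```text
time: 21.03
position: [520.0, -309.5, 272.9]
tcp_rot: [0.498, 0.501, -0.495, 0.506]
force: [0.4, 0.5, -1.0]
finger_gap: 39.8
```

```bash
python3 st.py 510 398 200; python3 - <<'E'
from h import *
np.set_printoptions(precision=3,suppress=True)
top=bot.snapshot("top"); 
for k,z in {"block_hole":85,"key":21,"screw_slot":136,"cover_edge":120,"start_top":81,"stop_top":99,"station":0}.items():
    for r in bot.place_of("top",k)[:2]: print(k,r["location"],round(r["confidence"],2),at_z(cam("top"),r["location"],z))
a=cv2.resize(top[170:300,340:540],None,fx=4,fy=4,interpolation=cv2.INTER_CUBIC); save("t9",cv2.convertScaleAbs(a,alpha=1.5))
print(tool()[0]["joint_positions"])
E
```

```text
21.0333 [ 519.978 -309.472  272.88 ] xt [ 0.008 -0.003 -1.   ] yaw -1.5561991241403559 F [ 0.398  0.474 -1.   ] [-0.009  0.026 -0.035] 39.75633102542868
go [  70.6   -0.2 -707.8]
block_hole [493.0, 255.0] 0.7 [ 522.605 -361.142   85.   ]
key [453.8, 320.4] 0.64 [ 385.014 -291.981   21.   ]
key [479.4, 256.5] 0.51 [ 522.026 -354.598   21.   ]
screw_slot [370.0, 239.2] 0.62 [ 558.915 -104.488  136.   ]
cover_edge [374.4, 263.9] 0.78 [ 510.686 -113.124  120.   ]
start_top [124.6, 274.8] 0.76 [503.562 400.36   81.   ]
stop_top [149.5, 272.2] 0.75 [507.233 342.027  99.   ]
stop_top [152.0, 269.9] 0.55 [511.761 336.905  99.   ]
station [153.8, 271.7] 0.71 [509.398 368.266   0.   ]
[-0.67   0.155  1.557  0.003  1.428 -0.684]
```

View pics/t9.png

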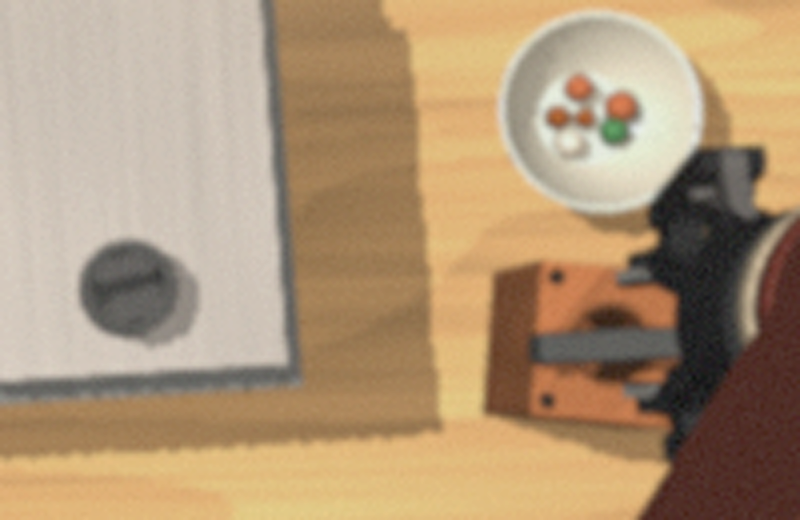

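The screw's slot now lies across, the cover is shut, and the T-bar lies flat on the block. Next is the start button.

Emit:
servo_tool --claw 0 --increments '[{"x":0,"y":0,"z":-0.039,"rx":0,"ry":0,"rz":0},{"x":0,"y":0,"z":-0.039,"rx":0,"ry":0,"rz":0},{"x":0,"y":0,"z":-0.039,"rx":0,"ry":0,"rz":0},{"x":0,"y":0,"z":-0.039,"rx":0,"ry":0,"rz":0},{"x":0,"y":0,"z":-0.039,"rx":0,"ry":0,"rz":0},{"x":0,"y":0,"z":-0.039,"rx":0,"ry":0,"rz":0},{"x":0,"y":0,"z":-0.039,"rx":0,"ry":0,"rz":0},{"x":0,"y":0,"z":-0.039,"rx":0,"ry":0,"rz":0},{"x":0,"y":0,"z":-0.039,"rx":0,"ry":0,"rz":0},{"x":0,"y":0,"z":0,"rx":0,"ry":0,"rz":0}]'

```text
time: 22.27
position: [511.3, 50.7, 259.1]
tcp_rot: [0.499, 0.504, -0.501, 0.495]
force: [-0.3, 0.1, -0.4]
finger_gap: 0.1
```

```bash
python3 st.py 507 390 220
```

```text
22.2667 [511.336  50.667 259.105] xt [-0.011  0.007 -1.   ] yaw -1.5717242599882342 F [-0.31   0.081 -0.383] [ 0.036 -0.018  0.015] 0.08830254823966081
go [  41.4   -4.2 -339.1]
```

Emit:
servo_tool --increments '[{"x":-0.002,"y":0,"z":-0.039,"rx":0,"ry":-0.007,"rz":0.011},{"x":0,"y":0,"z":-0.039,"rx":0,"ry":0,"rz":0},{"x":0,"y":0,"z":-0.039,"rx":0,"ry":0,"rz":0},{"x":0,"y":0,"z":-0.039,"rx":0,"ry":0,"rz":0},{"x":0,"y":0,"z":-0.039,"rx":0,"ry":0,"rz":0},{"x":0,"y":0,"z":-0.039,"rx":0,"ry":0,"rz":0},{"x":0,"y":0,"z":-0.039,"rx":0,"ry":0,"rz":0},{"x":0,"y":0,"z":-0.035,"rx":0,"ry":0,"rz":0},{"x":0,"y":0,"z":0,"rx":0,"ry":0,"rz":0},{"x":0,"y":0,"z":0,"rx":0,"ry":0,"rz":0}]'

```text
time: 23.1
position: [511.3, 365.7, 251.0]
tcp_rot: [-0.497, -0.5, 0.505, -0.498]
force: [-0.4, -0.0, 0.4]
finger_gap: 0.1
```

```bash
python3 st.py 507 400 150; python3 - <<'E'
from h import *
np.set_printoptions(precision=2,suppress=True)
im=bot.snapshot("wrist"); c=cam("wrist")
for k,z in {"start_top":81,"stop_top":99,"station":0,"block_hole":85}.items():
    for r in bot.place_of("wrist",k)[:2]: print(k,r["location"],round(r["confidence"],2),at_z(c,r["location"],z))
save("w10",im)
E
```

```text
23.1 [511.262 365.654 251.041] xt [-0.011 -0.007 -1.   ] yaw -1.5748631854276955 F [-0.372 -0.013  0.38 ] [-0.041  0.015 -0.022] 0.07148521839972753
go [100.8  -3.3 -35. ]
start_top [319.3, 170.5] 0.62 [510.93 402.08  81.  ]
stop_top [314.5, 243.9] 0.7 [506.81 342.78  99.  ]
station [318.2, 188.9] 0.98 [509.19 369.89   0.  ]
```

View pics/w10.png

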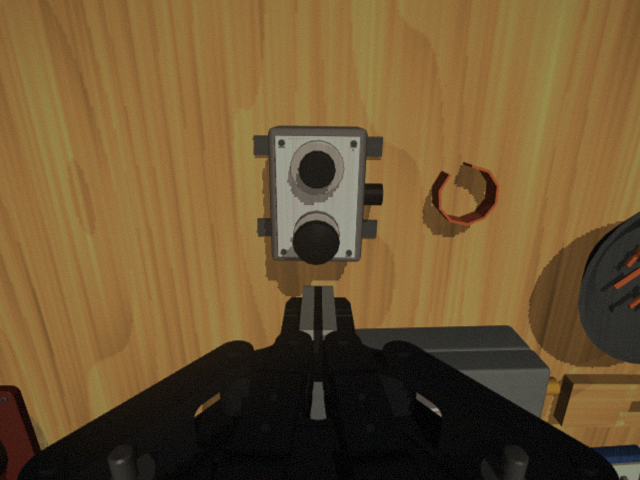

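The flat start button is at (317,169) and the mushroom at (316,242), close to the networks' answers. I approach above (509.5,402).

Emit:
servo_tool --increments '[{"x":0,"y":-0.001,"z":-0.018,"rx":0,"ry":0.007,"rz":0.011},{"x":0,"y":-0.001,"z":-0.018,"rx":0,"ry":0,"rz":0},{"x":0.03,"y":0,"z":0,"rx":0,"ry":0,"rz":0},{"x":0.03,"y":0,"z":0,"rx":0,"ry":0,"rz":0},{"x":0.03,"y":0,"z":0,"rx":0,"ry":0,"rz":0},{"x":0.03,"y":0,"z":0,"rx":0,"ry":0,"rz":0},{"x":0,"y":0,"z":0,"rx":0,"ry":0,"rz":0},{"x":0,"y":0,"z":0,"rx":0,"ry":0,"rz":0}]'

```text
time: 24.02
position: [517.1, 401.0, 136.2]
tcp_rot: [0.512, 0.494, -0.498, 0.496]
force: [0.2, 0.1, 1.3]
finger_gap: 0.2
```

```bash
python3 st.py 509.5 402 100; python3 - <<'E'
from h import *
np.set_printoptions(precision=2,suppress=True)
im=bot.snapshot("scene"); bot.snapshot("top")
for n in("scene","top"):
  for k,z in {"start_top":81,"stop_top":99,"key":21,"block_hole":85}.items():
    for r in bot.place_of(n,k)[:2]: print(n,k,r["location"],round(r["confidence"],2),at_z(cam(n),r["location"],z))
E
```

```text
24.0167 [517.09  400.958 136.171] xt [ 0.017  0.011 -1.   ] yaw -1.5908335990501872 F [0.242 0.075 1.325] [ 0.002 -0.016  0.063] 0.185709899078003
go [36.  -8.2 -0.5]
scene start_top [506.8, 382.2] 0.45 [509.97 403.88  81.  ]
scene stop_top [479.6, 351.5] 0.6 [510.24 341.51  99.  ]
scene key [291.6, 146.1] 0.8 [ 397.9  -288.43   21.  ]
scene key [233.9, 154.8] 0.73 [ 521.87 -360.62   21.  ]
scene block_hole [231.0, 130.6] 0.95 [ 509.15 -371.94   85.  ]
scene block_hole [304.1, 184.9] 0.66 [ 488.17 -134.56   85.  ]
top start_top [125.7, 272.1] 0.74 [509.08 398.07  81.  ]
top stop_top [151.7, 271.1] 0.71 [509.34 337.53  99.  ]
top stop_top [369.5, 241.5] 0.48 [ 556.84 -107.23   99.  ]
top key [478.2, 260.2] 0.93 [ 514.01 -351.56   21.  ]
top key [456.6, 319.9] 0.77 [ 385.92 -298.09   21.  ]
top block_hole [493.0, 257.5] 0.81 [ 517.47 -360.86   85.  ]
top block_hole [481.1, 260.9] 0.44 [ 511.2  -336.14   85.  ]
```

Emit:
servo_tool --increments '[{"x":0.01,"y":-0.0075,"z":0,"rx":0,"ry":-0.011,"rz":-0.017},{"x":0.01,"y":0,"z":0,"rx":0,"ry":0,"rz":0},{"x":0.005,"y":0,"z":0,"rx":0,"ry":0,"rz":0},{"x":0,"y":0,"z":0,"rx":0,"ry":0,"rz":0}]'

```text
time: 24.85
position: [509.5, 401.9, 110.1]
tcp_rot: [0.505, 0.495, -0.504, 0.495]
force: [0.3, 0.7, -0.5]
finger_gap: -0.1
```

```bash
python3 st.py 509.5 401 96
```

```text
24.85 [509.469 401.883 110.145] xt [ 0.     0.001 -1.   ] yaw -1.59011362254179 F [ 0.306  0.677 -0.453] [ 0.034 -0.004 -0.029] -0.0754692703966578
go [14.1  0.   0.9]
```

Emit:
servo_tool --increments '[{"x":0.006,"y":0,"z":0.001,"rx":0,"ry":0,"rz":0},{"x":0.006,"y":0,"z":0,"rx":0,"ry":0,"rz":0},{"x":0.003,"y":0,"z":0,"rx":0,"ry":0,"rz":0},{"x":0.003,"y":0,"z":0,"rx":0,"ry":0,"rz":0}]'

```text
time: 25.18
position: [509.2, 400.9, 89.8]
tcp_rot: [0.505, 0.495, -0.505, 0.495]
force: [-0.8, -0.5, 4.6]
finger_gap: -0.2
```

Emit:
servo_tool --increments '[{"x":0.003,"y":0,"z":0,"rx":0,"ry":0,"rz":0},{"x":0.002,"y":0,"z":0,"rx":0,"ry":0,"rz":0}]'

```text
time: 25.35
position: [509.5, 401.0, 87.8]
tcp_rot: [-0.505, -0.495, 0.505, -0.495]
force: [-10.1, -5.4, 21.1]
finger_gap: 0.2
```

Emit:
servo_tool --increments '[{"x":0.002,"y":0,"z":0,"rx":0,"ry":0,"rz":0}]'

```text
time: 25.43
position: [509.4, 401.0, 88.0]
tcp_rot: [-0.504, -0.495, 0.505, -0.495]
force: [-6.4, -3.7, 12.7]
finger_gap: 0.5
```

Bottomed out at 88 mm with 21 N, as expected. I hold one more row, then retreat and check.

Emit:
servo_tool --increments '[{"x":0.002,"y":0,"z":0,"rx":0,"ry":0,"rz":0},{"x":0.001,"y":0,"z":0,"rx":0,"ry":0,"rz":0}]'

```text
time: 25.6
position: [509.3, 400.9, 88.3]
tcp_rot: [-0.504, -0.496, 0.505, -0.495]
force: [-1.7, -2.2, 4.5]
finger_gap: -0.2
```

Emit:
servo_tool --increments '[{"x":-0.01,"y":0,"z":0,"rx":0,"ry":0,"rz":0},{"x":-0.03,"y":0,"z":0,"rx":0,"ry":0,"rz":0},{"x":-0.04,"y":0,"z":0,"rx":0,"ry":0,"rz":0},{"x":-0.04,"y":0,"z":0,"rx":0,"ry":0,"rz":0},{"x":-0.04,"y":0,"z":0,"rx":0,"ry":0,"rz":0},{"x":-0.01,"y":0,"z":0.03,"rx":0,"ry":0,"rz":0},{"x":0,"y":0,"z":0.03,"rx":0,"ry":0,"rz":0},{"x":0,"y":0,"z":0,"rx":0,"ry":0,"rz":0},{"x":0,"y":0,"z":0,"rx":0,"ry":0,"rz":0}]'

```text
time: 26.35
position: [508.8, 339.5, 271.0]
tcp_rot: [0.505, 0.495, -0.503, 0.497]
force: [-0.2, 0.3, 0.6]
finger_gap: 0.2
```

```bash
python3 st.py; python3 - <<'E'
from h import *
np.set_printoptions(precision=2,suppress=True)
ims={n:bot.snapshot(n) for n in("top","wrist")}
for n in ims:
  for k,z in {"start_top":81,"stop_top":99,"key":21,"block_hole":85,"cover_edge":120,"screw_slot":136,"cuff":0,"dish":0}.items():
    for r in bot.place_of(n,k)[:2]: print(n,k,r["location"],round(r["confidence"],2),at_z(cam(n),r["location"],z))
save("t11",cv2.resize(ims["top"][130:310,100:540],None,fx=1.8,fy=1.8))
E
```

```text
26.35 [508.807 339.535 271.002] xt [ 0.004  0.    -1.   ] yaw -1.5876462852589344 F [-0.182  0.337  0.578] [-0.055 -0.025 -0.028] 0.2410529582408552
top start_top [124.1, 274.9] 0.46 [503.38 401.4   81.  ]
top stop_top [150.5, 270.2] 0.62 [511.24 339.97  99.  ]
top key [454.7, 321.2] 0.94 [ 383.24 -293.85   21.  ]
top key [482.7, 201.5] 0.64 [ 643.13 -368.19   21.  ]
top block_hole [492.4, 256.6] 0.62 [ 519.36 -359.74   85.  ]
top cover_edge [372.1, 263.5] 0.77 [ 511.61 -108.6   120.  ]
top screw_slot [370.3, 239.4] 0.93 [ 558.51 -105.06  136.  ]
top cuff [153.0, 203.0] 0.5 [664.94 369.4    0.  ]
top dish [481.7, 197.2] 0.93 [ 655.97 -373.78    0.  ]
wrist start_top [314.7, 139.5] 0.7 [506.67 401.99  81.  ]
wrist stop_top [314.9, 211.8] 0.69 [506.05 341.74  99.  ]
```

View pics/t11.png

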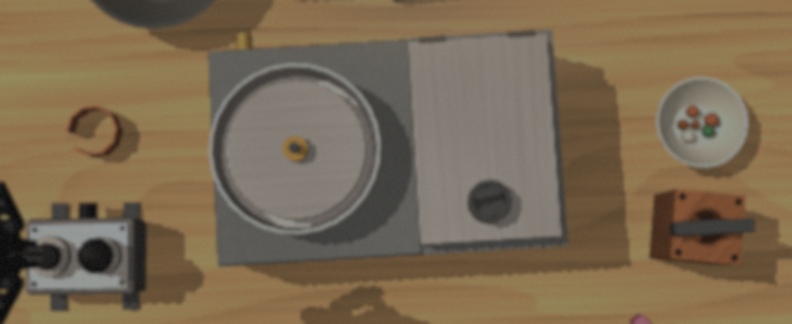

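Everything shows as wanted: the cover is shut, the slot lies across, the key hangs in its block, the robot is clear, and the cuff and dish are in place.

```bash
python3 -c "
from plant import bot
print(bot.close_job())"
```

```text
the job is handed in; nothing more can be done
None
```

I shut the cover, turned the screw to its stop with the T-key, and hung the key back in its block. Then I pressed the start button fully down and released it. The job was handed in at about 26 s; no verdict was reported.

**Last checks**
- **Cover:** it is shut in the last top picture. Pressing it shut peaked at about 70 N at the fingertips. That is below the 120 N wrist limit, but above 40 N should the fingers count as the gripper's body.
- **Screw:** the slot lies across. The torque rose from about 0.15 to 0.95 N m at the stop.
- **Key:** its T-bar lies flat across the block, centred on the hole.
- **Start button:** I held it at its bottom (TCP about 88 mm, up to 21 N) for about 0.25 s. It was found again in the wrist picture after I backed off, but I could not measure its height to confirm full release.
- **Stop button and robot:** I never touched the stop button, and the robot stands clear.
- **Cuff and dish:** I touched neither. The networks put the dish 9 mm and the cuff 5 mm from their first readings, which I take as detection scatter.

**Disagreements:** the networks scattered by up to about 20 mm on the block hole. In the last picture they named the pink look-alike and the dish as "key". I judged the key by the picture and the contact force instead.

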